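# Press a glued mosaic block in a ratchet squeeze clamp and hold it

## Robot

A 7-joint arm with a two-finger parallel gripper is mounted at the origin on the work surface. World frame = base frame: x ahead of the robot, y to its left, z up, the work surface at z = 0. Lengths are in m, angles in rad, forces in N, time in s.
With the tool pointing down it reaches from about 0.425 to 0.925 m from the base axis. Payload 6.8 kg.
Tool frame: the origin (TCP) lies midway between the tips of the shut fingers; the grasp point (between the pads) lies 19 mm behind it; z points along the fingers, y is the line along which they close (so a half turn about z gives the same grasp; the last joint's range is limited). The gripper opens to 85 mm and grips with 20 to 120 N. Pads are 22 mm wide; open, the fingers measure 114 mm over their backs; the gripper's body (76 mm by 85 mm) begins 54 mm behind the grasp point. The pads swing forward as they close: fully open they stand 13 mm farther back than shut.
Start: joints at [1.235, 0.477, 0.022, 1.555, -0.011, 1.109, -0.083], TCP at [0.152, -0.658, 0.231] pointing down, gripper open.
Joint ranges: [-2.96, 2.96], [-0.34, 2.1], [-1.41, 1.46], [0.24, 2.44], [-1.37, 4.51], [0.17, 1.92], [-2.96, 2.96]. Speed limits (rad/s): [2.39, 2.39, 3.14, 3.14, 3.14, 3.14, 3.14].

## Interface

Orientations are given as a rotation vector (axis times angle).
In Python, from bench import r gives the robot as it stands. The module is installed in compiled form; this text tells all that it offers.
- The arm moves only by the tool apply_moves, never from a script. Its argument "rows" is a list of rows, each a list of 6 numbers: the shift along the tool's x, y, z scaled (see below), then the turn, a rotation vector about the tool's x, y, z scaled (see below). A call has 1 to 5 rows; each row is the pose to reach, as a shift and turn from the pose commanded when the call began, along the tool's axes at that moment; what a row does not reach only later rows make up. The controller multiplies each number of a shift by 0.25 m and each number of a turn by 90 degrees. A row lasts 1/8 s, in which the tool goes at most 62.5 mm and 10.7 degrees, less where a joint would pass 70% of its speed; a pose out of reach is approached as far as the arm can. A call with a number of a shift or a turn outside -1 to 1 is refused whole. A call with a gripper value outside its range is refused whole. "claw" is the opening, from 0 (shut) to 1 (fully open), set as the call begins (left out, the last holds). The fingers move at their own pace and stop on an object; "newtons" is the grip in N (left out, the last holds). Time passes only in rows, so rows that repeat a pose let the fingers close. It gives the time, the measured TCP pose, the force, the opening and the grip force at its end, in the units of the state.
- r.get_obs(): the state, without advancing time (a new reading comes with each control period).
- r.grab_frame(name): name is "side" or "top"; returns a dict with "pixels" (384x512x3 uint8, red, green, blue), "intrinsics" (3x3 intrinsics, pixels), "eye" and "attitude" of the camera in the world. Camera axes: x right, y up, looking along -z (the intrinsics and any distortion apply to the point x, -y, -z); pixel columns grow to the right and rows downward; lengths in m; the calibration is good to about 2 mm. A picture is of the moment at which its call begins. There is no depth.
- r.hand_in(): hands the job in; it is judged then, once.
Trained networks look in a picture, given as the dict that the camera call returned (one of the last four; its "shot" number tells which), for a name from the list of things; names that differ only in an ending like _2 or _b are one class to them, and where a whole thing is asked for, a point or a joint stands for the part that bears it (a point fixed in the world has none). Each returns a list of dicts, best first, with "conf" (0 to 1); they miss things now and then, are a little off and sometimes report something else, mostly with a low value. They report only what shows in the picture. A call takes as long as a camera call. They do not tell look-alikes from the thing itself.
- r.search_frame(picture, thing): "rect" ([left, top, width, height] in pixels, round what is visible of it).
- r.outline_of(picture, thing): "pixels" (384x512 bool, what is visible of it) and "rect" ([left, top, width, height] in pixels, round what is visible of it).
- r.landmark_of(picture, thing): "point" ([column, row] in pixels: a listed point, or the origin of a listed thing).
The state is a dict: "clock": time; "joints": joint angles; "qvel": joint speeds; "tau": joint torques, N m; "tcp_pos": TCP position; "orientation": TCP orientation; "contact_force": force on the tool from outside, world axes, zero at the start; "moment": the same for the moment, N m; "grip_width": finger opening in m; "gripper_force": force on a finger pad.
Only numpy, scipy, OpenCV 4.12 (cv2) and the standard library are available. Lean on these libraries where they do the work, as an engineer would, in place of code of your own. Each camera call takes 0.05 s, during which the arm holds its last target. There are 200 camera calls.

## Task

Stand the mosaic block on the clamp's bed between the sliding jaw and the fixed stop, square and centred with its glue seam across the clamp, and let go of it. Then pump the trigger against the handle, letting it open between squeezes, until a full squeeze has the jaw's pad pressing the block against the stop, but do not go on and crush it. Finish while holding the trigger squeezed home; move the jaw by the trigger only and leave the other things where they are.

Things in the scene. Friction and masses are not known exactly. Their poses are not given: they have to be found in the camera images.
- block_centre (a point): centre of the workpiece, half-way up: a plywood block in two halves with a glue seam across its middle and small tile chips on top; 60 (its x) x 44 (its y) x 50 mm high (its z), 0.1 to 0.2 kg, starts upright on the worktop. It is pressed along its x axis, either end first
- block: the same workpiece, origin under its centre, same axes
- clamp: squeeze clamp fixed on a plywood base 390 x 70 x 20 mm. Origin on the worktop under the base; x runs along the base from the trigger end to the fixed stop, y across, z up. The bed is the base's top, 20 mm up. Base from x = -215 to 175 mm, stop face at x = 130, pad face at x = the value of joint ram, handle centre at x = -160, trigger pivot at x = -130, 118 mm up, with side cheeks 125 mm high
- bed_mid (a point): point on the top of the bed at clamp x = 90 mm, y = 0; a block standing centred here has its end 10 mm from the stop, and its other end is clear of the jaw at every start
- stop: fixed upright steel stop, 50 mm wide, 56 mm high above the bed; origin at the foot of the face that looks at the jaw; a part of the clamp
- jaw: sliding jaw: steel plate on the end of the toothed bar, with a sprung rubber pad 38 wide x 40 mm high before it, all centred on y = 0, top 66 mm above the worktop; axes as the clamp, origin on the worktop in the plane of the unpressed pad face. The trigger drives it to clamp +x; the ratchet stops it from going back
- pad_face (a point): centre of the rubber pad's face, 45 mm above the worktop
- ram (a joint): how far the jaw has advanced (m); starts at 0.015 to 0.040. Each full squeeze of the trigger adds 10 mm (the first 1 to 10 mm), ending at 0.0455, 0.0555, 0.0655...; a part squeeze may gain nothing. Let go under load it backs off up to 1.5 mm. With the block against the stop the pad touches at 0.070; the squeeze that first presses it ends near 0.0745
- pad (a joint): how far the pad's spring is pressed in (m): 0 free, 0.021 solid. Spring force is 3 N + 2 N per mm. The full squeeze that first presses the block leaves about 4 mm (12 N); driving home one more would pass 10 mm (24 N) and crush it
- trigger (a joint): trigger angle (rad): 0 let go, 0.34 squeezed home. At hand height the lever moves 24 mm towards the handle (clamp -x); a spring opens it again. Squeezing there takes about 4 N, about 15 N when the block is pressed; 20 to 25 N is enough
- lever: the trigger's upright black lever, 26 mm wide (clamp y), 10 mm thick, its top 202 mm above the worktop; origin at the trigger's pivot
- lever_grip (a point): point on the lever's centre line at hand height, 187 mm above the worktop when let go, clamp x = -118 mm; when squeezed home it lies at clamp x = -142 mm
- handle_grip (a point): in the fixed upright handle (14 mm thick along clamp x, 26 mm wide, top 206 mm above the worktop), 187 mm above the worktop. Handle and lever measure 54 mm over their outer faces here when let go, 28 mm squeezed home; only the lever moves, so a gripper from above stands with its centre near clamp x = -151 mm and closes
- chip_box: open cardboard box 200 x 150 x 85 mm heaped with broken tile, bystander, origin under its centre
- pot: yellow flower pot 140 mm across, 130 mm high, full of broken tile, bystander, origin under its centre
- tape: roll of masking tape 100 mm across, 24 mm high, lying flat, bystander, origin under its centre
- knife: filling knife with wooden handle, lying, 190 mm long, 75 mm blade, up to 18 mm high, bystander, origin at the front end of the handle
- glue: glue bottle 52 mm across, 130 mm high, standing, bystander, origin under its centre
- tile_stack: stack of five 100 mm tiles, 45 mm high, bystander, origin under its centre
- offcut: strip of wood 110 x 30 x 20 mm, bystander, origin under its centre
- chip: single loose tile 48 x 36 x 8 mm, bystander, origin under its centre
Mind the look-alikes: they are no part of the job. Of the things that look like the block, the smallest one is meant.

How it is judged:
By the outcome, as a careful person would: the job done as asked, in the order asked, and still so for the second after the job is handed in, while the arm keeps its last pose, push and grip.
It also fails if it takes over 61 s, if anything falls off the work surface, if the arm or the gripper's body presses on something with over 40 N, if the wrist force passes 120 N, or if a joint passes its speed limit or range.

## Working session

There is one attempt and no reset: what is moved stays moved. The work goes in short steps, Python scripts to look and compute and a tool call to move; the robot and the scene stay as the last step left them, time stands still between calls to the robot, and variables do not carry over. Pictures are saved under pics/ and viewed, at most 10 in all, crops included, and the job is handed in when it is done.

Besides the shell and the picture viewer there is one more tool, called after ">>>" as name(argument=value, ...), one argument or row to a line, values as JSON. apply_moves: Moves the arm, as the interface text tells. Its arguments: {"type":"object","properties":{"rows":{"type":"array","items":{"type":"array","items":{"type":"number"}}},"claw":{"type":"number"},"newtons":{"type":"number"}},"required":["rows"]}

```bash
mkdir -p pics; cat > h.py <<'E'
import numpy as np, cv2
from scipy.spatial.transform import Rotation as R
from bench import r
def rot(a):
    a=np.array(a,float)
    return a if a.shape==(3,3) else (R.from_quat(a).as_matrix() if a.size==4 else R.from_rotvec(a).as_matrix())
def ray(p,uv):
    K=np.array(p["intrinsics"]);d=np.linalg.inv(K)@[uv[0],uv[1],1]
    return np.array(p["eye"]),rot(p["attitude"])@[d[0],-d[1],-d[2]]
def at(p,uv,z):
    e,d=ray(p,uv);return e+d*(z-e[2])/d[2]
def proj(p,X):
    c=rot(p["attitude"]).T@(np.array(X)-p["eye"]);q=np.array(p["intrinsics"])@[c[0],-c[1],-c[2]];return q[:2]/q[2]
def tri(a,ua,b,ub):
    ea,da=ray(a,ua);eb,db=ray(b,ub);da/=np.linalg.norm(da);db/=np.linalg.norm(db)
    s=np.linalg.lstsq(np.c_[da,-db],eb-ea,rcond=None)[0];P,Q=ea+s[0]*da,eb+s[1]*db
    return (P+Q)/2,np.linalg.norm(P-Q)
def save(p,n): cv2.imwrite("pics/"+n,p["pixels"][...,::-1])
E
python3 - <<'E'
from h import *
np.set_printoptions(precision=4,suppress=True)
a=r.grab_frame("top");b=r.grab_frame("side")
print({k:v for k,v in a.items() if k!="pixels"});print({k:v for k,v in b.items() if k!="pixels"})
save(a,"t0.png");save(b,"s0.png")
for n in ["block_centre","block","clamp","bed_mid","stop","jaw","pad_face","lever","lever_grip","handle_grip","chip_box","pot","tape","knife","glue","tile_stack","offcut","chip"]:
    for k,p in (("top",a),("side",b)):
        print(n,k,[(np.round(q["point"],1).tolist(),round(q["conf"],2)) for q in r.landmark_of(p,n)][:4])
print(r.get_obs())
E
```

```text
{'intrinsics': array([[496.7983,   0.    , 262.4905],
       [  0.    , 496.7983, 186.5429],
       [  0.    ,   0.    ,   1.    ]]), 'eye': array([ 0.4237, -0.0097,  1.4452]), 'attitude': array([ 0.0918, -0.0624, -1.5952]), 'shot': 1}
{'intrinsics': array([[374.4648,   0.    , 251.3857],
       [  0.    , 374.4648, 192.6287],
       [  0.    ,   0.    ,   1.    ]]), 'eye': array([ 0.1789, -0.5109,  0.8181]), 'attitude': array([ 0.732 , -0.2392, -0.5756]), 'shot': 2}
block_centre top [([235.8, 265.9], 0.98), ([256.3, 171.1], 0.69), ([289.4, 230.9], 0.63), ([241.4, 225.5], 0.48)]
block_centre side [([209.8, 222.6], 0.88), ([165.1, 232.3], 0.79), ([230.3, 258.0], 0.56)]
block top [([241.7, 223.4], 0.9), ([234.3, 265.7], 0.67), ([290.7, 230.9], 0.61)]
block side [([167.7, 240.6], 0.94), ([210.7, 225.6], 0.7), ([228.4, 263.9], 0.57)]
clamp top [([269.1, 168.0], 0.58)]
clamp side [([276.9, 218.0], 0.75)]
bed_mid top [([238.2, 163.2], 0.82)]
bed_mid side [([256.8, 193.9], 0.76)]
stop top [([220.9, 163.7], 0.55)]
stop side [([252.5, 187.4], 0.8)]
jaw top []
jaw side [([266.0, 212.7], 0.85)]
[... 879 characters left out ...]
 [([187.5, 231.7], 0.77)]
offcut side [([176.1, 198.1], 0.91)]
chip top [([336.6, 236.2], 0.67)]
chip side [([260.2, 315.3], 0.89), ([340.4, 223.0], 0.73), ([378.4, 299.4], 0.62)]
{'clock': 1.9, 'joints': array([ 1.2349,  0.477 ,  0.0224,  1.5554, -0.0115,  1.1093, -0.0831]), 'qvel': array([-0.0003, -0.001 ,  0.0003, -0.0019, -0.0005,  0.0005, -0.0003]), 'tau': array([ -0.0001, -59.6312,   1.6064, -28.154 ,   0.0124,   0.0017,
         0.    ]), 'tcp_pos': array([ 0.1525, -0.6576,  0.2313]), 'orientation': array([3.1212, 0.357 , 0.0001]), 'contact_force': array([ 0.3871,  0.0326, -0.5667]), 'moment': array([ 0.0025,  0.0567, -0.0041]), 'gripper_force': 0.0, 'grip_width': 0.08519699774948124}
```

View pictures.

```bash
python3 - <<'E'
import cv2
a=cv2.imread("pics/t0.png")[90:310,110:440];cv2.imwrite("pics/t0c.png",cv2.resize(a,None,fx=2.4,fy=2.4,interpolation=cv2.INTER_CUBIC))
a=cv2.imread("pics/s0.png")[130:330,130:400];cv2.imwrite("pics/s0c.png",cv2.resize(a,None,fx=2.9,fy=2.9,interpolation=cv2.INTER_CUBIC))
E
```

```text
(no output)
```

View pics/t0c.png

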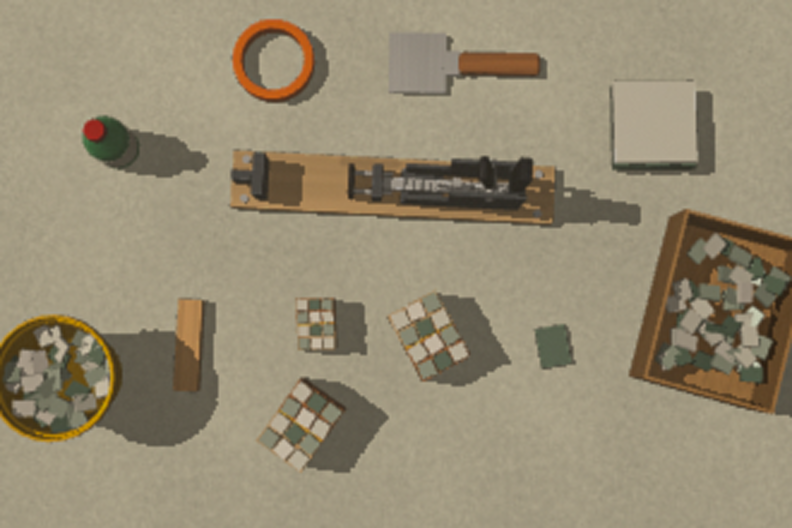

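View pics/s0c.png

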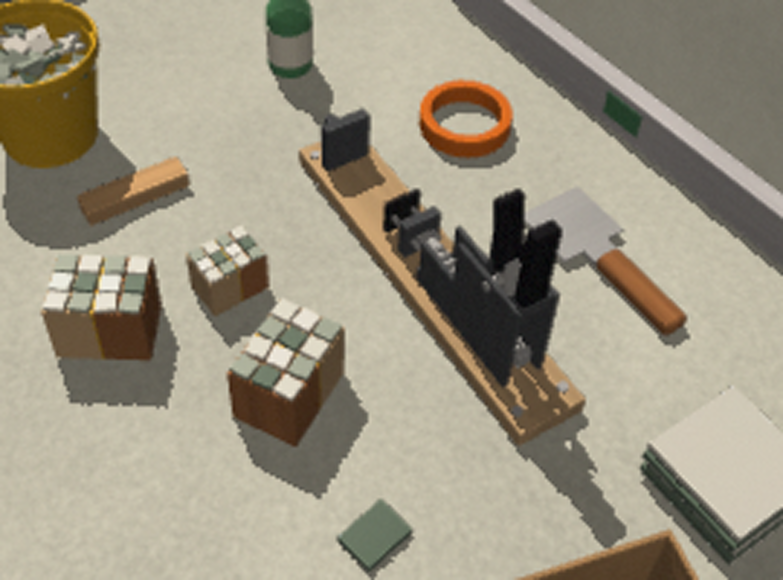

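```bash
cat > fit.py <<'E'
from h import *
from scipy.optimize import minimize,least_squares
def boxhull(p,x,y,th,z0,L=.06,W=.044,H=.05):
    c,s=np.cos(th),np.sin(th)
    P=[proj(p,[x+c*i*L/2-s*j*W/2,y+s*i*L/2+c*j*W/2,z0+k*H]) for i in(-1,1) for j in(-1,1) for k in(0,1)]
    return cv2.convexHull(np.array(P,np.float32))
def rend(p,*q):
    S=4;m=np.zeros((384*S,512*S),np.uint8)
    cv2.fillConvexPoly(m,np.round((boxhull(p,*q)+.5)*S*16).astype(np.int32),1,shift=4)
    return cv2.resize(m.astype(np.float32),(512,384),interpolation=cv2.INTER_AREA)
def fitblock(views,x0,z0):
    """views: list of (picture, mask)"""
    def cost(q):
        return sum(np.abs(rend(p,*q,z0)-m).sum()/m.sum() for p,m in views)
    best=None
    for t in (x0[2],x0[2]+.3,x0[2]-.3):
        s=minimize(cost,[x0[0],x0[1],t],method="Nelder-Mead",options=dict(initial_simplex=[[x0[0],x0[1],t],[x0[0]+.01,x0[1],t],[x0[0],x0[1]+.01,t],[x0[0],x0[1],t+.15]],xatol=1e-4,fatol=1e-4))
        if best is None or s.fun<best.fun: best=s
    return best.x,best.fun
def mask_at(p,thing,uv):
    for o in r.outline_of(p,thing):
        m=np.array(o["pixels"]);
        if m[int(uv[1]),int(uv[0])]: return m.astype(np.float32)
E
python3 - <<'E'
from fit import *
np.set_printoptions(precision=4,suppress=True)
a=r.grab_frame("top");b=r.grab_frame("side")
V=[(a,mask_at(a,"block",(241.7,225))),(b,mask_at(b,"block",(210,224)))]
print([None if m is None else m.sum() for _,m in V])
V=[v for v in V if v[1] is not None]
x0=at(a,(241.5,225),.05)
for z in V,V[:1],V[1:]: print("block",fitblock(z,[x0[0],x0[1],0.],0.))
T=dict(clamp=(0,0,0),bed=(.09,0,.02),stop=(.13,0,.02),lev=(-.13,0,.118),lg=(-.118,0,.187),hg=(-.16,0,.187),c1=(.175,.035,.02),c2=(-.215,.035,.02),c3=(-.215,-.035,.02),c4=(.175,-.035,.02))
ob=[("clamp",a,269.1,168,),("clamp",b,276.9,218),("bed",a,238.2,163.2),("bed",b,256.8,193.9),("stop",a,220.9,163.7),("stop",b,252.5,187.4),("lev",a,314.6,163.8),("lev",b,308.2,227.3),("lg",a,310.1,158.6),("lg",b,307.6,200.5),("hg",a,325.6,159.7),("hg",b,314.1,213.1),
("c1",a,207.1,152.5),("c2",a,341.7,159.6),("c3",a,341.3,183.3),("c4",a,205.8,176.3),("c4",b,233.4,182.8),("c3",b,307.9,278.6),("c2",b,331,266.9)]
def W(q,l):
    c,s=np.cos(q[2]),np.sin(q[2]);return [q[0]+c*l[0]-s*l[1],q[1]+s*l[0]+c*l[1],l[2]]
f=lambda q:np.concatenate([proj(p,W(q,T[n]))-[u,v] for n,p,u,v in ob])
x0=at(a,(269,168),0)
s=least_squares(f,[x0[0],x0[1],np.pi/2],loss="soft_l1",x_scale=[.1,.1,.1]);q=s.x
print("clamp",q)
for o,e in zip(ob,f(q).reshape(-1,2)): print(o[0],"T" if o[1] is a else "S",e.round(1))
def inv(P): 
    d=np.array(P[:2])-q[:2];c,s=np.cos(q[2]),np.sin(q[2]);return c*d[0]+s*d[1],-s*d[0]+c*d[1]
print("pad ram top/side/jaw", inv(at(a,(252.8,169.1),.045)),inv(at(b,(269.2,199.1),.045)),inv(at(b,(266,212.7),0)))
for n in ("bed","hg","lg"): print(n,W(q,T[n]))
E
```

```text
[np.float32(366.0), np.float32(564.0)]
block (array([ 0.4552,  0.0782, -0.0014]), np.float64(0.18729835748672485))
block (array([ 0.4564,  0.0789, -0.0314]), np.float64(0.06847677379846573))
block (array([ 0.4536,  0.076 , -0.0261]), np.float64(0.08244680613279343))
clamp [0.6232 0.001  1.5029]
clamp T [-2.1 -1. ]
clamp S [-2.8  0.9]
bed T [-2.3  1.6]
bed S [0.8 0.1]
stop T [1.2 0.5]
stop S [-2.  -1.8]
lev T [ 0.1 -0.9]
lev S [-1.5 -3.6]
lg T [2.2 0.2]
lg S [-0.6  0.6]
hg T [ 3.2 -0.2]
hg S [4.4 0.1]
c1 T [-1.1 23.1]
c2 T [-0.7 21.4]
c3 T [  0.4 -26.3]
c4 T [  1.5 -24.6]
c4 S [ 19.4 -10.2]
c3 S [ 26.1 -12.7]
c2 S [-19.5  11.7]
pad ram top/side/jaw (np.float64(0.03921516375253888), np.float64(0.013904607937310774)) (np.float64(0.037127453580149), np.float64(-0.005065561319855819)) (np.float64(0.031005626413334885), np.float64(0.0074737831196845985))
bed [np.float64(0.6293540712139533), np.float64(0.09080279800224736), 0.02]
hg [np.float64(0.6123979634749195), np.float64(-0.1586215199989096), 0.187]
lg [np.float64(0.6152465895750772), np.float64(-0.11671823457471522), 0.187]
```

```bash
python3 - <<'E'
from fit import *
np.set_printoptions(precision=4,suppress=True)
a=r.grab_frame("top");b=r.grab_frame("side")
T=dict(clamp=(0,0,0),bed=(.09,0,.02),stop=(.13,0,.02),lev=(-.13,0,.118),lg=(-.118,0,.187),hg=(-.16,0,.187),c1=(.175,-.035,.02),c2=(-.215,-.035,.02),c3=(-.215,.035,.02),c4=(.175,.035,.02))
ob=[("clamp",a,269.1,168,),("clamp",b,276.9,218),("bed",a,238.2,163.2),("bed",b,256.8,193.9),("stop",a,220.9,163.7),("stop",b,252.5,187.4),("lev",a,314.6,163.8),("lev",b,308.2,227.3),("lg",a,310.1,158.6),("lg",b,307.6,200.5),("hg",a,325.6,159.7),("hg",b,314.1,213.1),
("c1",a,207.1,152.5),("c2",a,341.7,159.6),("c3",a,341.3,183.3),("c4",a,205.8,176.3),("c4",b,233.4,182.8),("c3",b,307.9,278.6),("c2",b,331,266.9)]
def W(q,l):
    c,s=np.cos(q[2]),np.sin(q[2]);return [q[0]+c*l[0]-s*l[1],q[1]+s*l[0]+c*l[1],l[2]]
x0=at(a,(269,168),0)
for O in (ob,ob[12:]):
    f=lambda q:np.concatenate([proj(p,W(q,T[n]))-[u,v] for n,p,u,v in O])
    s=least_squares(f,[x0[0],x0[1],np.pi/2],loss="soft_l1",x_scale=[.1,.1,.1]);q=s.x
    print("clamp",q)
    for o,e in zip(O,f(q).reshape(-1,2)): print(o[0],"T" if o[1] is a else "S",e.round(1))
def inv(P): 
    d=np.array(P[:2])-q[:2];c,s=np.cos(q[2]),np.sin(q[2]);return c*d[0]+s*d[1],-s*d[0]+c*d[1]
print("pad ram top/side/jaw", inv(at(a,(252.8,169.1),.045)),inv(at(b,(269.2,199.1),.045)),inv(at(b,(266,212.7),0)))
for n in ("bed","hg","lg"): print(n,W(q,T[n]))
# overlay model
def boxpts(x0,x1,y0,y1,z0,z1): return [(x,y,z) for x in(x0,x1) for y in(y0,y1) for z in(z0,z1)]
for p,n,cr in ((a,"t1.png",(140,190,195,350)),(b,"s1.png",(150,290,220,345))):
    k=4 if n[0]=="t" else 4; im=cv2.resize(p["pixels"][cr[0]:cr[1],cr[2]:cr[3],::-1],None,fx=k,fy=k,interpolation=cv2.INTER_CUBIC)
    for B,col in (((-.215,.175,-.035,.035,0,.02),(0,0,255)),((.13,.14,-.025,.025,.02,.076),(255,0,0)),((-.167,-.153,-.013,.013,.12,.206),(0,255,0)),((-.123,-.113,-.013,.013,.13,.202),(255,255,0))):
        P=boxpts(*B);U=[tuple(np.round((proj(p,W(q,l))+.5-[cr[2],cr[0]])*k).astype(int).tolist()) for l in P]
        for i in range(8):
            for j in range(i):
                if sum(P[i][m]!=P[j][m] for m in range(3))==1: cv2.line(im,U[i],U[j],col,1)
    print(im.shape); cv2.imwrite("pics/"+n,im)
x,y=cv2.imread("pics/t1.png"),cv2.imread("pics/s1.png")
cv2.imwrite("pics/m1.png",np.vstack([x[:, :620],cv2.copyMakeBorder(y,0,0,0,620-y.shape[1],0)])[:760])
E
```

```text
clamp [0.6221 0.0017 1.487 ]
clamp T [-2.4 -0.6]
clamp S [-3.2  0.9]
bed T [-2.5  1.5]
bed S [ 0.7 -0. ]
stop T [1.  0.2]
stop S [-1.8 -2. ]
lev T [-0.1  0.3]
lev S [-2.8 -3.3]
lg T [1.9 1.4]
lg S [-1.8  0.9]
hg T [2.9 1.2]
hg S [2.8 0.6]
c1 T [ 0.2 -1.3]
c2 T [-0.1 -1. ]
c3 T [-0.7 -0.7]
c4 T [-0.2 -1.3]
c4 S [-0.1 -2.5]
c3 S [1.8 0.5]
c2 S [ 1.5 -0.2]
clamp [0.6188 0.002  1.4881]
c1 T [ 0.1 -0.2]
c2 T [-0.1  0. ]
c3 T [-0.8  0.4]
c4 T [-0.2 -0.1]
c4 S [-1.1 -2.1]
c3 S [0.7 1.1]
c2 S [0.6 0.3]
pad ram top/side/jaw (np.float64(0.03841658008696409), np.float64(0.010010476798138847)) (np.float64(0.0366098727995056), np.float64(-0.008988514337889745)) (np.float64(0.030303123534204265), np.float64(0.0034588484566301326))
bed [np.float64(0.6262732635647904), np.float64(0.09165849242850188), 0.02]
hg [np.float64(0.6056273268892758), np.float64(-0.15748753964664605), 0.187]
lg [np.float64(0.6090958442507622), np.float64(-0.11563100625802118), 0.187]
(200, 620, 3)
(560, 500, 3)
```

```bash
python3 - <<'E'
import cv2,numpy as np
x,y=cv2.imread("pics/t1.png"),cv2.imread("pics/s1.png")
h=np.zeros((600,800,3),np.uint8);h[:160,:620]=x[20:180];y=y[60:500];h[160:600,:500]=y
cv2.imwrite("pics/m2.png",h)
E
```

```text
(no output)
```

View pics/m2.png

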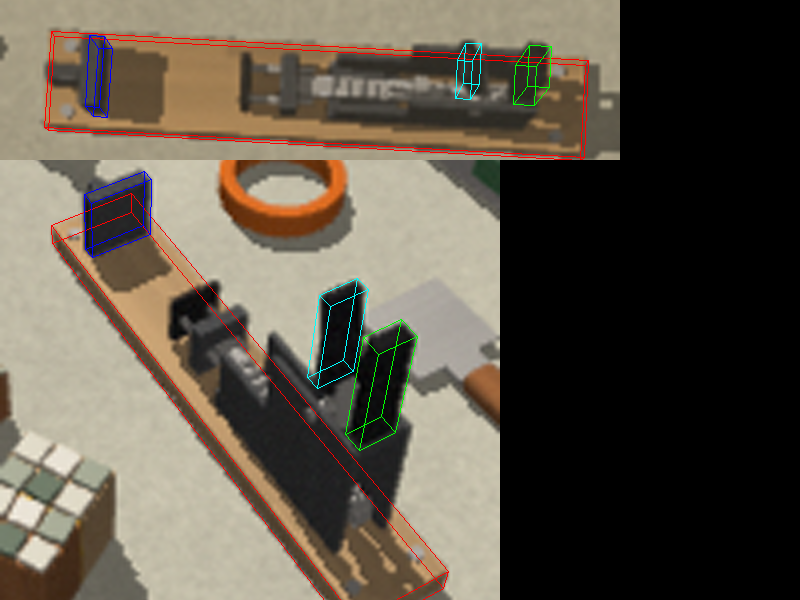

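```bash
cat > plan.py <<'E'
from h import *
import sys
def show(): 
    o=r.get_obs();print("t",round(o["clock"],2),"tcp",o["tcp_pos"].round(4),"w",round(o["grip_width"],4),"gf",round(o["gripper_force"],1),"F",o["contact_force"].round(1),"j",o["joints"].round(2));return o
def plan(wps,start=None):
    """wps: (x,y,z,yaw,rows); tool kept pointing down. prints calls of <=5 rows"""
    o=show(); D=R.from_rotvec([np.pi,0,0])
    P=np.array(o["tcp_pos"]);Rt=R.from_matrix(rot(o["orientation"]))
    m=Rt.as_matrix();y0=np.arctan2(m[1,0],m[0,0]);Q=[]
    print("yaw",round(y0,4),"tilt",(m[:,2]+[0,0,1]).round(4))
    cur=np.r_[P,y0]
    for w in wps:
        t=np.array(w[:4],float);n=int(w[4])
        for i in range(1,n+1): Q.append(cur+(t-cur)*i/n)
        cur=t
    p,Rc=P,Rt
    for k in range(0,len(Q),5):
        rows=[]
        for q in Q[k:k+5]:
            Rq=R.from_euler("z",q[3])*D
            rows.append(np.r_[Rc.inv().apply(q[:3]-p)/.25,(Rc.inv()*Rq).as_rotvec()/(np.pi/2)].round(3))
        print([x.tolist() for x in rows]);q=rows[-1]
        p=p+Rc.apply(q[:3]*.25);Rc=Rc*R.from_rotvec(q[3:]*np.pi/2)
E
python3 - <<'E'
from plan import *
plan([(.44,-.32,.27,.1,9),(.455,.0775,.2,-.029,9),(.455,.0775,.012,-.029,7)])
E
```

```text
t 2.2 tcp [ 0.1525 -0.6576  0.2313] w 0.0855 gf 0.0 F [-0.8  0.3  0.7] j [ 1.23  0.48  0.02  1.56 -0.01  1.11 -0.08]
yaw 0.2278 tilt [ 0.0001 -0.      0.    ]
[[0.158, -0.117, -0.017, 0.0, -0.0, 0.009], [0.317, -0.235, -0.034, 0.0, -0.0, 0.018], [0.475, -0.352, -0.052, 0.0, -0.0, 0.027], [0.633, -0.469, -0.069, 0.0, -0.0, 0.036], [0.792, -0.586, -0.086, 0.0, -0.0, 0.045]]
[[0.149, -0.129, -0.017, 0.0, -0.0, 0.009], [0.299, -0.257, -0.034, 0.0, -0.0, 0.018], [0.449, -0.385, -0.051, 0.0, -0.0, 0.027], [0.599, -0.513, -0.069, 0.0, -0.0, 0.036], [0.633, -0.687, -0.038, 0.0, -0.0, 0.045]]
[[0.022, -0.175, 0.032, 0.0, -0.0, 0.01], [0.044, -0.351, 0.063, 0.0, -0.0, 0.019], [0.065, -0.526, 0.094, 0.0, -0.0, 0.028], [0.087, -0.701, 0.125, 0.0, -0.0, 0.037], [0.109, -0.877, 0.156, 0.0, -0.0, 0.046]]
[[0.009, -0.176, 0.031, 0.0, -0.0, 0.009], [0.019, -0.353, 0.062, 0.0, -0.0, 0.018], [0.028, -0.529, 0.093, 0.0, -0.0, 0.027], [0.028, -0.53, 0.201, 0.0, -0.0, 0.027], [0.028, -0.53, 0.308, 0.0, -0.0, 0.027]]
[[-0.0, 0.001, 0.108, 0.0, -0.0, 0.0], [-0.0, 0.0, 0.215, 0.0, -0.0, 0.0], [-0.0, 0.0, 0.322, 0.0, -0.0, 0.0], [-0.0, 0.0, 0.43, 0.0, -0.0, 0.0], [-0.0, 0.0, 0.537, 0.0, -0.0, 0.0]]
```

>>> apply_moves(
  rows=[
    [0.158, -0.117, -0.017, 0, 0, 0.009],
    [0.317, -0.235, -0.034, 0, 0, 0.018],
    [0.475, -0.352, -0.052, 0, 0, 0.027],
    [0.633, -0.469, -0.069, 0, 0, 0.036],
    [0.792, -0.586, -0.086, 0, 0, 0.045],
  ],
  claw=1,
)

```text
clock: 2.82
tcp_pos: [0.3132, -0.4689, 0.2532]
orientation: [3.131, 0.246, 0.001]
contact_force: [1.4, -0.7, -0.3]
grip_width: 0.0853
gripper_force: 0.0
```

>>> apply_moves(
  rows=[
    [0.149, -0.129, -0.017, 0, 0, 0.009],
    [0.299, -0.257, -0.034, 0, 0, 0.018],
    [0.449, -0.385, -0.051, 0, 0, 0.027],
    [0.599, -0.513, -0.069, 0, 0, 0.036],
    [0.633, -0.687, -0.038, 0, 0, 0.045],
  ],
)

```text
clock: 3.45
tcp_pos: [0.4446, -0.2742, 0.2633]
orientation: [3.138, 0.138, 0.005]
contact_force: [-0.8, 0.2, -0.5]
grip_width: 0.0853
gripper_force: 0.0
```

>>> apply_moves(
  rows=[
    [0.022, -0.175, 0.032, 0, 0, 0.01],
    [0.044, -0.351, 0.063, 0, 0, 0.019],
    [0.065, -0.526, 0.094, 0, 0, 0.028],
    [0.087, -0.701, 0.125, 0, 0, 0.037],
    [0.109, -0.877, 0.156, 0, 0, 0.046],
  ],
)

```text
clock: 4.08
tcp_pos: [0.45, -0.0537, 0.2234]
orientation: [3.141, 0.021, 0.002]
contact_force: [0.8, 0.7, 0.5]
grip_width: 0.0858
gripper_force: 0.0
```

>>> apply_moves(
  rows=[
    [0.009, -0.176, 0.031, 0, 0, 0.009],
    [0.019, -0.353, 0.062, 0, 0, 0.018],
    [0.028, -0.53, 0.093, 0, 0, 0.027],
    [0.028, -0.53, 0.093, 0, 0, 0.027],
  ],
)

```text
clock: 4.58
tcp_pos: [0.4547, 0.0812, 0.2]
orientation: [-3.14, 0.035, 0.0]
contact_force: [-0.4, -0.9, -0.4]
grip_width: 0.0854
gripper_force: 0.0
```

```bash
python3 - <<'E'
from plan import *
plan([(.455,.0775,.1,-.029,3),(.455,.0775,.012,-.029,4)])
E
```

```text
t 4.58 tcp [0.4547 0.0812 0.2   ] w 0.0854 gf 0.0 F [-0.4 -0.9 -0.4] j [ 0.1   0.2  -0.45  2.06  0.11  0.91 -2.01]
yaw -0.0221 tilt [-0.      0.0014  0.    ]
[[0.0, 0.005, 0.133, -0.001, 0.0, 0.001], [0.001, 0.01, 0.267, -0.001, 0.0, 0.003], [0.001, 0.015, 0.4, -0.001, 0.0, 0.004], [0.001, 0.016, 0.488, -0.001, 0.0, 0.004], [0.001, 0.016, 0.576, -0.001, 0.0, 0.004]]
[[0.0, -0.0, 0.088, 0.0, 0.0, 0.0], [0.001, -0.0, 0.176, 0.0, 0.0, 0.0]]
```

>>> apply_moves(
  rows=[
    [0, 0.005, 0.133, 0, 0, 0.001],
    [0.001, 0.01, 0.267, 0, 0, 0.003],
    [0.001, 0.015, 0.4, 0, 0, 0.004],
    [0.001, 0.015, 0.488, 0, 0, 0.004],
    [0.001, 0.015, 0.576, 0, 0, 0.004],
  ],
)

```text
clock: 5.2
tcp_pos: [0.4555, 0.0725, 0.0554]
orientation: [3.14, -0.056, 0.0]
contact_force: [0.4, -0.6, 0.1]
grip_width: 0.0854
gripper_force: 0.0
```

```bash
python3 - <<'E'
from plan import *
plan([(.455,.0775,.012,-.029,3)])
b=r.grab_frame("side");save(b,"s2.png");cv2.imwrite("pics/s2c.png",cv2.resize(cv2.imread("pics/s2.png")[150:300,130:330],None,fx=3.5,fy=3.5))
E
```

```text
t 5.2 tcp [0.4555 0.0725 0.0554] w 0.0854 gf 0.0 F [ 0.4 -0.6  0.1] j [ 0.02  0.43 -0.38  2.17  0.28  0.59 -2.16]
yaw -0.036 tilt [ 0.0002 -0.0007  0.    ]
[[-0.001, -0.007, 0.058, 0.0, -0.0, -0.001], [-0.002, -0.013, 0.116, 0.0, -0.0, -0.003], [-0.003, -0.02, 0.174, 0.0, -0.0, -0.004]]
```

View pics/s2c.png

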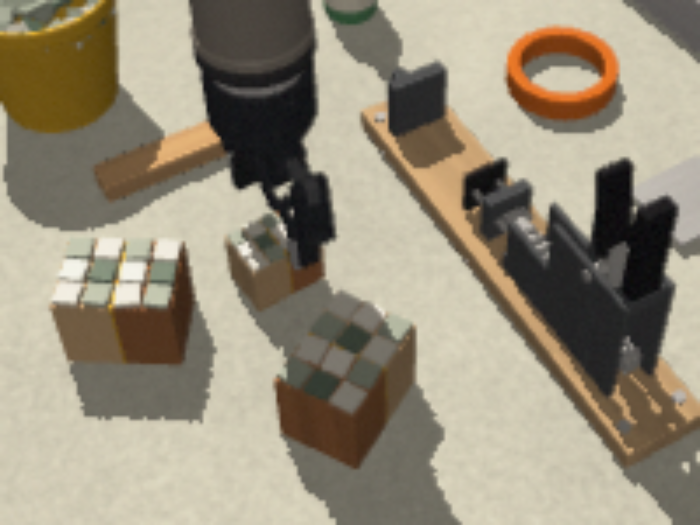

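>>> apply_moves(
  rows=[
    [-0.001, -0.01, 0.06, 0, 0, -0.002],
    [-0.002, -0.02, 0.116, 0, 0, -0.004],
    [-0.002, -0.02, 0.172, 0, 0, -0.004],
    [-0.002, -0.02, 0.172, 0, 0, -0.004],
  ],
)

```text
clock: 5.75
tcp_pos: [0.4541, 0.0788, 0.0121]
orientation: [3.141, -0.044, -0.003]
contact_force: [0.2, -0.3, 0.0]
grip_width: 0.085
gripper_force: 0.0
```

>>> apply_moves(
  rows=[
    [0, 0, 0, 0, 0, 0],
    [0, 0, 0, 0, 0, 0],
    [0, 0, 0, 0, 0, 0],
    [0, 0, 0, 0, 0, 0],
    [0, 0, 0, 0, 0, 0],
  ],
  claw=0,
  newtons=35,
)

```text
clock: 6.38
tcp_pos: [0.4553, 0.0787, 0.0136]
orientation: [3.141, -0.045, 0.002]
contact_force: [-0.6, -1.2, 5.4]
grip_width: 0.0437
gripper_force: 35.6
```

```bash
python3 - <<'E'
from plan import *
plan([(.455,.0785,.152,-.029,5),(.627,.0917,.152,1.488,10)])
E
```

```text
t 6.38 tcp [0.4553 0.0787 0.0136] w 0.0437 gf 35.6 F [-0.6 -1.2  5.4] j [-0.03  0.5  -0.33  2.19  0.34  0.49 -2.22]
yaw -0.0285 tilt [ 0.001  -0.0002  0.    ]
[[-0.0, 0.0, -0.111, 0.0, -0.001, 0.0], [-0.0, 0.0, -0.221, 0.0, -0.001, 0.0], [-0.0, 0.001, -0.332, 0.0, -0.001, 0.0], [-0.0, 0.001, -0.443, 0.0, -0.001, 0.0], [-0.0, 0.001, -0.553, 0.0, -0.001, 0.0]]
[[0.068, -0.007, -0.0, 0.0, 0.0, -0.096], [0.137, -0.014, -0.0, 0.0, 0.0, -0.193], [0.205, -0.022, -0.001, 0.0, 0.0, -0.289], [0.274, -0.029, -0.001, -0.0, 0.0, -0.386], [0.343, -0.036, -0.001, -0.0, 0.0, -0.483]]
[[0.055, 0.042, 0.0, -0.0, 0.0, -0.096], [0.109, 0.084, 0.0, -0.0, 0.0, -0.193], [0.164, 0.126, 0.0, -0.0, 0.0, -0.289], [0.219, 0.168, 0.0, -0.0, 0.0, -0.386], [0.274, 0.209, 0.0, -0.0, 0.0, -0.482]]
```

>>> apply_moves(
  rows=[
    [0, 0, -0.08, 0, 0, 0],
    [0, 0, -0.2, 0, 0, 0],
    [0, 0, -0.32, 0, 0, 0],
    [0, 0, -0.44, 0, 0, 0],
    [0, 0, -0.553, 0, 0, 0],
  ],
)

```text
clock: 7.0
tcp_pos: [0.4545, 0.0787, 0.1523]
orientation: [3.141, -0.045, -0.0]
contact_force: [0.4, -0.2, -1.3]
grip_width: 0.0438
gripper_force: 36.0
```

>>> apply_moves(
  rows=[
    [0.068, -0.007, 0, 0, 0, -0.096],
    [0.137, -0.014, 0, 0, 0, -0.193],
    [0.205, -0.022, 0, 0, 0, -0.289],
    [0.274, -0.029, 0, 0, 0, -0.386],
    [0.343, -0.036, 0, 0, 0, -0.483],
  ],
)

```text
clock: 7.62
tcp_pos: [0.5409, 0.0853, 0.1511]
orientation: [-2.932, -1.129, 0.001]
contact_force: [0.1, -1.0, -2.0]
grip_width: 0.0439
gripper_force: 36.0
```

>>> apply_moves(
  rows=[
    [0.055, 0.042, 0, 0, 0, -0.096],
    [0.109, 0.084, 0, 0, 0, -0.193],
    [0.164, 0.126, 0, 0, 0, -0.289],
    [0.219, 0.168, 0, 0, 0, -0.386],
    [0.274, 0.209, 0, 0, 0, -0.482],
  ],
)

```text
clock: 8.25
tcp_pos: [0.6268, 0.0919, 0.1509]
orientation: [-2.307, -2.132, 0.001]
contact_force: [-1.0, 0.3, -0.5]
grip_width: 0.0437
gripper_force: 36.0
```

>>> apply_moves(
  rows=[
    [0, 0, 0, 0, 0, 0],
    [0, 0, 0, 0, 0, 0],
  ],
)

```text
clock: 8.5
tcp_pos: [0.6258, 0.0921, 0.1509]
orientation: [-2.314, -2.124, 0.002]
contact_force: [-0.1, -0.1, -1.9]
grip_width: 0.0439
gripper_force: 36.1
```

```bash
python3 - <<'E'
from plan import *
plan([(.627,.0917,.06,1.488,4),(.627,.0917,.035,1.488,2)])
b=r.grab_frame("side");a=r.grab_frame("top")
for p in a,b: print([(np.round(q["point"],1).tolist(),round(q["conf"],2)) for q in r.landmark_of(p,"block_centre")])
im=[cv2.resize(p["pixels"][c[0]:c[0]+100,c[1]:c[1]+100,::-1],None,fx=4,fy=4,interpolation=cv2.INTER_CUBIC) for p,c in ((a,(110,190)),(b,(120,200)))]
cv2.imwrite("pics/c3.png",np.hstack(im))
E
```

```text
t 8.5 tcp [0.6258 0.0921 0.1509] w 0.0439 gf 36.1 F [-0.1 -0.1 -1.9] j [ 0.25  0.59 -0.69  1.7   0.43  1.02 -0.68]
yaw 1.4852 tilt [-0.0012 -0.0002  0.    ]
[[-0.0, 0.001, 0.091, -0.001, 0.0, -0.0], [-0.001, 0.003, 0.182, -0.001, 0.0, -0.001], [-0.001, 0.004, 0.273, -0.001, 0.0, -0.001], [-0.001, 0.006, 0.364, -0.001, 0.0, -0.002], [-0.001, 0.006, 0.414, -0.001, 0.0, -0.002]]
[[-0.0, -0.0, 0.05, 0.0, 0.0, 0.0]]
[([236.7, 266.6], 0.76), ([155.7, 151.4], 0.29)]
[([232.7, 258.3], 0.95), ([257.7, 158.0], 0.9), ([165.8, 232.0], 0.56)]
```

View pics/c3.png

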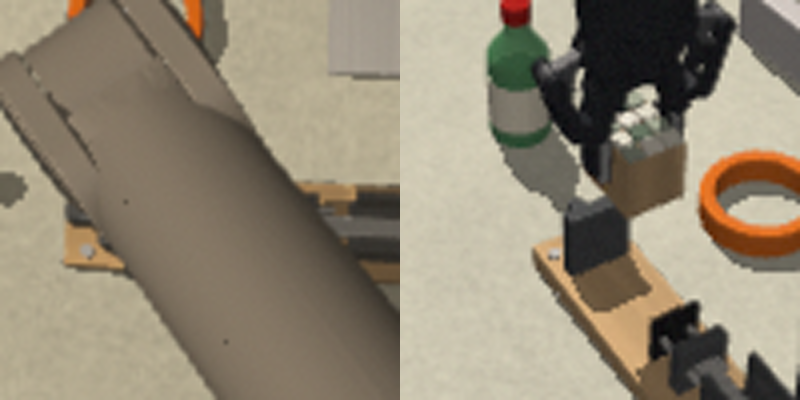

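>>> apply_moves(
  rows=[
    [0, 0.003, 0.1, 0, 0, -0.001],
    [-0.001, 0.004, 0.2, 0, 0, -0.001],
    [-0.001, 0.005, 0.3, 0, 0, -0.002],
    [-0.001, 0.005, 0.38, 0, 0, -0.002],
    [-0.001, 0.005, 0.4, 0, 0, -0.002],
  ],
)

```text
clock: 9.32
tcp_pos: [0.627, 0.0916, 0.05]
orientation: [-2.308, -2.13, 0.003]
contact_force: [-0.1, -0.2, -1.6]
grip_width: 0.0439
gripper_force: 36.1
```

>>> apply_moves(
  rows=[
    [0, 0, 0, 0, 0, 0],
    [0, 0, 0, 0, 0, 0],
  ],
)

```text
clock: 9.57
tcp_pos: [0.6287, 0.0922, 0.0523]
orientation: [2.308, 2.13, 0.002]
contact_force: [0.3, -0.1, -2.0]
grip_width: 0.0436
gripper_force: 36.1
```

```bash
python3 - <<'E'
from plan import *
plan([(.627,.0917,.0345,1.488,3)])
E
```

```text
t 9.57 tcp [0.6287 0.0922 0.0523] w 0.0436 gf 36.1 F [ 0.3 -0.1 -2. ] j [ 0.2   0.7  -0.63  1.75  0.53  0.86 -0.75]
yaw 1.4906 tilt [0.0017 0.0003 0.    ]
[[-0.001, -0.002, 0.024, 0.001, -0.0, 0.001], [-0.002, -0.004, 0.048, 0.001, -0.0, 0.001], [-0.002, -0.007, 0.071, 0.001, -0.0, 0.002]]
```

>>> apply_moves(
  rows=[
    [0, -0.002, 0.03, 0, 0, 0.001],
    [-0.001, -0.003, 0.05, 0, 0, 0.001],
    [-0.001, -0.003, 0.06, 0, 0, 0.001],
    [-0.001, -0.003, 0.064, 0, 0, 0.001],
    [-0.001, -0.003, 0.064, 0, 0, 0.001],
  ],
)

```text
clock: 10.2
tcp_pos: [0.6272, 0.0918, 0.0353]
orientation: [-2.31, -2.129, -0.0]
contact_force: [-0.5, -0.2, -2.0]
grip_width: 0.0437
gripper_force: 36.1
```

```bash
python3 - <<'E'
from fit import *
from plan import show
show()
b=r.grab_frame("side");a=r.grab_frame("top");show()
o=[q for q in r.outline_of(b,"block") if q["rect"][1]<200]
print([(q["rect"],q["conf"]) for q in o])
q=(.627,.0917,1.488,.022)
im=cv2.resize(b["pixels"][130:230,220:340,::-1],None,fx=5,fy=5,interpolation=cv2.INTER_CUBIC)
cv2.polylines(im,[np.round((boxhull(b,*q)+.5-[220,130])*5).astype(np.int32)],True,(0,0,255),1)
cv2.imwrite("pics/c4.png",im)
E
```

```text
t 10.2 tcp [0.6272 0.0918 0.0353] w 0.0437 gf 36.1 F [-0.5 -0.2 -2. ] j [ 0.19  0.73 -0.61  1.76  0.54  0.83 -0.76]
t 10.3 tcp [0.6273 0.0917 0.0354] w 0.0438 gf 36.1 F [ 0.2  0.1 -2.1] j [ 0.19  0.73 -0.61  1.76  0.54  0.83 -0.76]
[([255.2, 174.1, 16.0, 31.6], 0.83), ([301.7, 198.7, 10.8, 25.5], 0.31)]
```

View pics/c4.png

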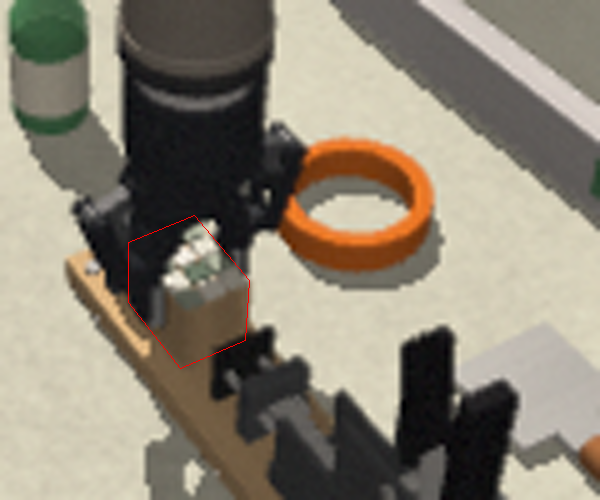

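>>> apply_moves(
  rows=[
    [0, 0, 0.004, 0, 0, 0],
    [0, 0, 0.007, 0, 0, 0],
    [0, 0, 0.007, 0, 0, 0],
  ],
)

```text
clock: 10.72
tcp_pos: [0.6272, 0.0916, 0.0338]
orientation: [2.31, 2.129, -0.0]
contact_force: [-1.6, -1.4, 0.4]
grip_width: 0.0435
gripper_force: 36.4
```

>>> apply_moves(
  rows=[
    [0, 0, 0, 0, 0, 0],
    [0, 0, 0, 0, 0, 0],
    [0, 0, 0, 0, 0, 0],
    [0, 0, 0, 0, 0, 0],
  ],
  claw=1,
)

```text
clock: 11.22
tcp_pos: [0.6272, 0.0917, 0.0336]
orientation: [2.31, 2.129, 0.0]
contact_force: [-0.8, -1.2, -0.9]
grip_width: 0.0855
gripper_force: 0.0
```

>>> apply_moves(
  rows=[
    [0, 0, -0.1, 0, 0, 0],
    [0, 0, -0.25, 0, 0, 0],
    [0, 0, -0.45, 0, 0, 0],
    [0, 0, -0.65, 0, 0, 0],
    [0, 0, -0.9, 0, 0, 0],
  ],
)

```text
clock: 11.85
tcp_pos: [0.6264, 0.0913, 0.2594]
orientation: [-2.309, -2.128, 0.003]
contact_force: [1.8, 0.7, 0.6]
grip_width: 0.0855
gripper_force: 0.0
```

```bash
python3 - <<'E'
from plan import *
plan([(.45,.0,.27,.8,6),(.45,-.15,.27,-.083,6)])
E
```

```text
t 11.85 tcp [0.6264 0.0913 0.2594] w 0.0855 gf 0.0 F [1.8 0.7 0.6] j [ 0.29  0.48 -0.74  1.59  0.34  1.2  -0.6 ]
yaw 1.4892 tilt [-0.0018 -0.0004  0.    ]
[[-0.07, -0.112, -0.007, -0.001, 0.0, 0.073], [-0.141, -0.225, -0.014, -0.001, 0.0, 0.146], [-0.211, -0.337, -0.02, -0.001, 0.001, 0.219], [-0.281, -0.449, -0.027, -0.001, 0.001, 0.293], [-0.351, -0.561, -0.034, -0.001, 0.001, 0.366]]
[[-0.12, -0.056, -0.007, -0.0, -0.0, 0.073], [-0.2, 0.005, -0.007, -0.0, -0.0, 0.166], [-0.279, 0.066, -0.007, -0.0, -0.0, 0.26], [-0.358, 0.127, -0.007, -0.0, -0.0, 0.354], [-0.437, 0.188, -0.007, -0.0, -0.0, 0.448]]
[[-0.021, 0.098, -0.0, -0.0, -0.0, 0.093], [-0.042, 0.196, -0.001, -0.0, -0.0, 0.187]]
```

```bash
python3 - <<'E'
from plan import *
plan([(.607,-.1485,.262,-.083,10)])
E
```

```text
t 11.85 tcp [0.6264 0.0913 0.2594] w 0.0855 gf 0.0 F [1.8 0.7 0.6] j [ 0.29  0.48 -0.74  1.59  0.34  1.2  -0.6 ]
yaw 1.4892 tilt [-0.0018 -0.0004  0.    ]
[[-0.096, 0.0, -0.001, -0.001, 0.0, 0.1], [-0.192, 0.0, -0.002, -0.001, 0.001, 0.2], [-0.289, 0.0, -0.003, -0.001, 0.001, 0.3], [-0.385, 0.0, -0.004, -0.001, 0.001, 0.4], [-0.481, 0.0, -0.005, -0.001, 0.001, 0.5]]
[[-0.068, 0.069, -0.001, -0.0, -0.0, 0.101], [-0.136, 0.137, -0.002, -0.0, -0.0, 0.201], [-0.204, 0.205, -0.003, -0.0, -0.0, 0.301], [-0.272, 0.273, -0.004, -0.0, -0.0, 0.401], [-0.34, 0.341, -0.005, -0.0, -0.0, 0.501]]
```

>>> apply_moves(
  rows=[
    [-0.096, 0, -0.001, 0, 0, 0.1],
    [-0.192, 0, -0.002, 0, 0, 0.2],
    [-0.289, 0, -0.003, 0, 0, 0.3],
    [-0.385, 0, -0.004, 0, 0, 0.4],
    [-0.481, 0, -0.005, 0, 0, 0.5],
  ],
)

```text
clock: 12.48
tcp_pos: [0.6171, -0.0289, 0.2598]
orientation: [2.952, 1.075, 0.0]
contact_force: [0.1, 0.9, -0.2]
grip_width: 0.0853
gripper_force: 0.0
```

>>> apply_moves(
  rows=[
    [-0.068, 0.069, -0.001, 0, 0, 0.101],
    [-0.136, 0.137, -0.002, 0, 0, 0.201],
    [-0.204, 0.205, -0.003, 0, 0, 0.301],
    [-0.272, 0.273, -0.004, 0, 0, 0.401],
    [-0.34, 0.341, -0.005, 0, 0, 0.501],
  ],
)

```text
clock: 13.1
tcp_pos: [0.6075, -0.1488, 0.2611]
orientation: [3.139, -0.138, -0.0]
contact_force: [0.6, 0.2, 0.0]
grip_width: 0.0854
gripper_force: 0.0
```

>>> apply_moves(
  rows=[
    [0, 0, 0, 0, 0, 0],
    [0, 0, 0, 0, 0, 0],
  ],
)

```text
clock: 13.35
tcp_pos: [0.6078, -0.1467, 0.261]
orientation: [-3.138, 0.124, -0.0]
contact_force: [-0.3, 0.3, -0.1]
grip_width: 0.0855
gripper_force: 0.0
```

```bash
python3 - <<'E'
from fit import *
from plan import plan
plan([(.607,-.1485,.162,-.083,4)])
a=r.grab_frame("top");b=r.grab_frame("side")
V=[]
for p in (a,b):
    u=proj(p,(.627,.0917,.07));m=mask_at(p,"block",u);print(u,None if m is None else m.sum())
    if m is not None: V.append((p,m))
for z in [V]+[[v] for v in V]:
    if z:
        q,f=fitblock(z,[.627,.0917,1.488],.02);d=q[:2]-[.6195,.002];c,s=np.cos(1.488),np.sin(1.488)
        print(q.round(4),round(f,3),"clamp xy",(c*d[0]+s*d[1]).round(4),(-s*d[0]+c*d[1]).round(4))
im=[cv2.resize(p["pixels"][c[0]:c[0]+120,c[1]:c[1]+160,::-1],(600,450),interpolation=cv2.INTER_CUBIC)[:,:400] for p,c in ((a,(110,200)),(b,(150,225)))]
cv2.imwrite("pics/c5.png",np.hstack(im))
E
```

```text
t 13.35 tcp [ 0.6078 -0.1467  0.261 ] w 0.0855 gf 0.0 F [-0.3  0.3 -0.1] j [ 0.42  0.4  -0.37  1.63  0.15  1.15 -1.64]
yaw -0.0793 tilt [0.     0.0008 0.    ]
[[-0.001, 0.002, 0.099, -0.001, 0.0, 0.001], [-0.001, 0.004, 0.198, -0.001, 0.0, 0.001], [-0.002, 0.006, 0.297, -0.001, 0.0, 0.002], [-0.003, 0.008, 0.396, -0.001, 0.0, 0.002]]
[234.24919834 163.11012215] 392.0
[257.07980482 182.08150833] 542.0
[0.6293 0.0916 1.5448] 0.153 clamp xy 0.0901 -0.0023
[0.6294 0.0918 1.5426] 0.037 clamp xy 0.0903 -0.0025
[0.6262 0.0899 1.5126] 0.065 clamp xy 0.0881 0.0006
```

View pics/c5.png

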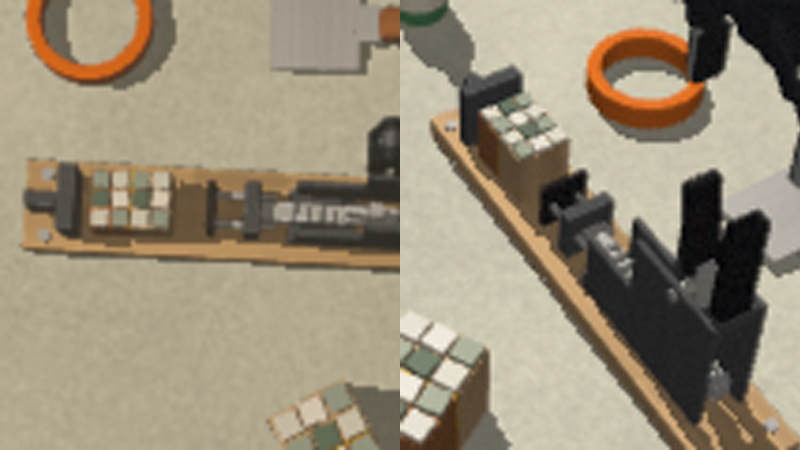

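>>> apply_moves(
  rows=[
    [0, -0.013, 0.02, 0, 0, 0.001],
    [0, -0.013, 0.1, 0, 0, 0.001],
    [0, -0.013, 0.2, 0, 0, 0.001],
    [0, -0.013, 0.3, 0, 0, 0.001],
    [0, -0.013, 0.396, 0, 0, 0.001],
  ],
)

```text
clock: 14.18
tcp_pos: [0.6078, -0.1443, 0.1609]
orientation: [-3.139, 0.132, 0.001]
contact_force: [0.1, -0.1, 0.7]
grip_width: 0.0855
gripper_force: 0.0
```

>>> apply_moves(
  rows=[
    [0, 0, 0, 0, 0, 0],
    [0, 0, 0, 0, 0, 0],
  ],
)

```text
clock: 14.42
tcp_pos: [0.6086, -0.1446, 0.1629]
orientation: [-3.139, 0.132, -0.002]
contact_force: [-0.6, 0.9, 0.2]
grip_width: 0.0856
gripper_force: 0.0
```

```bash
python3 - <<'E'
from fit import *
from plan import plan
plan([(.6070,-.1500,.162,-.083,2)])
b=r.grab_frame("side");a=r.grab_frame("top")
im=cv2.resize(b["pixels"][140:260,240:400,::-1],(800,600),interpolation=cv2.INTER_CUBIC)
cv2.imwrite("pics/c6.png",im)
E
```

```text
t 14.43 tcp [ 0.6086 -0.1446  0.1629] w 0.0856 gf 0.0 F [-0.6  0.9  0.2] j [ 0.4   0.49 -0.36  1.73  0.2   0.96 -1.69]
yaw -0.0843 tilt [ 0.0011 -0.      0.    ]
[[-0.002, 0.011, 0.002, -0.0, -0.001, -0.0], [-0.004, 0.022, 0.004, -0.0, -0.001, -0.001]]
```

View pics/c6.png

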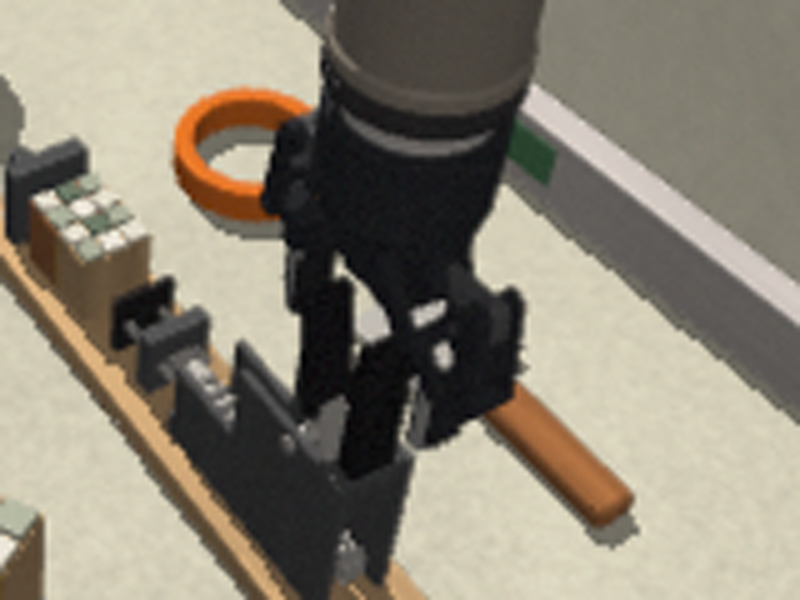

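>>> apply_moves(
  rows=[
    [-0.002, 0.011, 0, 0, 0, 0],
    [-0.003, 0.022, 0, 0, 0, 0],
    [-0.003, 0.022, 0, 0, 0, 0],
  ],
)

```text
clock: 14.9
tcp_pos: [0.6069, -0.1505, 0.1624]
orientation: [-3.139, 0.134, -0.001]
contact_force: [0.5, 0.0, 0.9]
grip_width: 0.0855
gripper_force: 0.0
```

>>> apply_moves(
  rows=[
    [0, 0, 0, 0, 0, 0],
    [0, 0, 0, 0, 0, 0],
    [0, 0, 0, 0, 0, 0],
    [0, 0, 0, 0, 0, 0],
    [0, 0, 0, 0, 0, 0],
  ],
  claw=0,
  newtons=25,
)

```text
clock: 15.52
tcp_pos: [0.6077, -0.1479, 0.1631]
orientation: [-3.136, 0.13, -0.002]
contact_force: [-1.1, 5.4, 7.4]
grip_width: 0.0329
gripper_force: 26.6
```

>>> apply_moves(
  rows=[
    [0, 0, 0, 0, 0, 0],
    [0, 0, 0, 0, 0, 0],
  ],
)

```text
clock: 15.78
tcp_pos: [0.6077, -0.148, 0.1631]
orientation: [-3.136, 0.131, -0.002]
contact_force: [-0.5, 5.6, 7.2]
grip_width: 0.0326
gripper_force: 26.6
```

```bash
cat > ram.py <<'E'
from plan import *
C=(.6195,.002,1.488)
def ram(p):
    out=[]
    c,s=np.cos(C[2]),np.sin(C[2])
    for n,z in (("pad_face",.045),("jaw",0),("lever_grip",.187)):
        for q in r.landmark_of(p,n)[:1]:
            d=at(p,q["point"],z)[:2]-C[:2];out.append((n,round(1000*(c*d[0]+s*d[1]),1),round(1000*(-s*d[0]+c*d[1]),1),round(q["conf"],2)))
    return out
if __name__=="__main__":
    show();b=r.grab_frame("side");a=r.grab_frame("top");print("S",ram(b));print("T",ram(a));save(b,sys.argv[1]+"s.png");save(a,sys.argv[1]+"t.png")
E
python3 ram.py q1
```

```text
t 15.78 tcp [ 0.6077 -0.148   0.1631] w 0.0326 gf 26.6 F [-0.5  5.6  7.2] j [ 0.41  0.49 -0.36  1.73  0.2   0.96 -1.68]
S [('pad_face', np.float64(39.2), np.float64(-4.4), 0.52), ('jaw', np.float64(34.7), np.float64(-1.0), 0.66), ('lever_grip', np.float64(-141.2), np.float64(-3.5), 0.53)]
T [('pad_face', np.float64(44.5), np.float64(7.9), 0.42), ('jaw', np.float64(36.7), np.float64(2.8), 0.5)]
```

>>> apply_moves(
  rows=[
    [0, 0, 0, 0, 0, 0],
    [0, 0, 0, 0, 0, 0],
    [0, 0, 0, 0, 0, 0],
    [0, 0, 0, 0, 0, 0],
    [0, 0, 0, 0, 0, 0],
  ],
  claw=1,
)

```text
clock: 16.8
tcp_pos: [0.6067, -0.1507, 0.162]
orientation: [3.138, -0.134, -0.0]
contact_force: [0.0, 1.3, -0.2]
grip_width: 0.0854
gripper_force: 0.3
```

```bash
cat > trk.py <<'E'
from ram import *
def track(p,im1,im0="pics/s0.png",box=(262,194,284,217)):
    """jaw advance in mm since im0, by sliding the reference patch along the clamp axis"""
    c,s=np.cos(C[2]),np.sin(C[2]);P=lambda x:proj(p,(C[0]+c*x,C[1]+s*x,.045))
    A=cv2.imread(im0).astype(np.float32);B=cv2.imread(im1).astype(np.float32);x0,y0,x1,y1=box
    ref=A[y0:y1,x0:x1];best=[]
    for d in np.arange(-5,50,.5):
        u=P(.03+d/1000)-P(.03);M=np.float32([[1,0,-u[0]],[0,1,-u[1]]])
        w=cv2.warpAffine(B,M,(512,384),flags=cv2.INTER_LINEAR)[y0:y1,x0:x1]
        best.append((cv2.matchTemplate(w,ref,cv2.TM_CCOEFF_NORMED)[0,0],d))
    return sorted(best)[-3:]
if __name__=="__main__":
    b=r.grab_frame("side");show();save(b,sys.argv[1]+"s.png")
    for f in sys.argv[1:]: print(f,track(b,"pics/%ss.png"%f))
E
python3 trk.py o1 q1
```

```text
t 16.85 tcp [ 0.6067 -0.1507  0.162 ] w 0.0855 gf 0.3 F [-0.2  0.4 -0.3] j [ 0.41  0.49 -0.35  1.73  0.2   0.96 -1.68]
o1 [(np.float32(0.91324925), np.float64(4.5)), (np.float32(0.91436654), np.float64(3.5)), (np.float32(0.9151044), np.float64(4.0))]
q1 [(np.float32(0.9131649), np.float64(4.5)), (np.float32(0.9145317), np.float64(3.5)), (np.float32(0.9151438), np.float64(4.0))]
```

>>> apply_moves(
  rows=[
    [0, -0.012, 0, 0, 0, 0],
    [0, -0.012, 0, 0, 0, 0],
    [0, -0.012, 0, 0, 0, 0],
  ],
)

```text
clock: 17.23
tcp_pos: [0.6071, -0.1475, 0.1622]
orientation: [3.139, -0.133, 0.0]
contact_force: [-0.4, 0.4, -0.3]
grip_width: 0.0854
gripper_force: 0.0
```

>>> apply_moves(
  rows=[
    [0, 0, 0, 0, 0, 0],
    [0, 0, 0, 0, 0, 0],
    [0, 0, 0, 0, 0, 0],
    [0, 0, 0, 0, 0, 0],
    [0, 0, 0, 0, 0, 0],
  ],
  claw=0,
)

```text
clock: 17.85
tcp_pos: [0.6078, -0.148, 0.1638]
orientation: [3.138, -0.134, 0.004]
contact_force: [-2.6, -1.1, 9.9]
grip_width: 0.0324
gripper_force: 30.8
```

>>> apply_moves(
  rows=[
    [0, 0, 0, 0, 0, 0],
    [0, 0, 0, 0, 0, 0],
  ],
)

```text
clock: 18.1
tcp_pos: [0.6079, -0.148, 0.1638]
orientation: [3.138, -0.134, 0.004]
contact_force: [-2.1, -1.1, 9.7]
grip_width: 0.0325
gripper_force: 30.7
```

```bash
python3 trk.py q2; python3 - <<'E'
import cv2,numpy as np
h=[cv2.resize(cv2.imread("pics/%ss.png"%f)[160:260,230:330],(400,400),interpolation=cv2.INTER_CUBIC) for f in ("o1","q2")]
cv2.imwrite("pics/c7.png",np.hstack(h))
E
```

```text
t 18.15 tcp [ 0.6078 -0.1481  0.1638] w 0.0323 gf 30.7 F [-1.8 -0.8  9.8] j [ 0.4   0.49 -0.36  1.73  0.2   0.96 -1.69]
q2 [(np.float32(0.8959706), np.float64(14.0)), (np.float32(0.89657086), np.float64(15.0)), (np.float32(0.89731836), np.float64(14.5))]
```

View pics/c7.png

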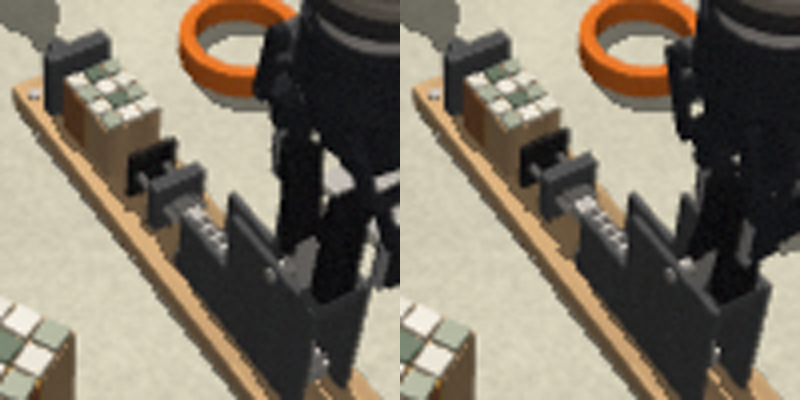

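```bash
python3 - <<'E'
from ram import *
b=r.grab_frame("side")
c,s=np.cos(C[2]),np.sin(C[2])
for uv,z in (((260.5,206.2),.025),((260.5,198),.065),((272.5,191.5),.065),((273,200),.025)):
    d=at(b,uv,z)[:2]-C[:2];print(uv,round(1000*(c*d[0]+s*d[1]),1),round(1000*(-s*d[0]+c*d[1]),1))
im=cv2.resize(b["pixels"][170:230,245:305,::-1],(600,600),interpolation=cv2.INTER_CUBIC)
W=lambda l:np.round((proj(b,(C[0]+c*l[0]-s*l[1],C[1]+s*l[0]+c*l[1],l[2]))+.5-[245,170])*10).astype(np.int32)
for x,col in ((.0455,(0,0,255)),(.0555,(0,255,0))):
    cv2.polylines(im,[np.array([W((x,y,z)) for y,z in ((.019,.025),(.019,.065),(-.019,.065),(-.019,.025))])],True,col,1)
cv2.imwrite("pics/c8.png",im)
E
```

```text
(260.5, 206.2) 40.7 17.0
(260.5, 198) 36.7 20.7
(272.5, 191.5) 41.2 -21.0
(273, 200) 43.3 -26.4
```

View pics/c8.png

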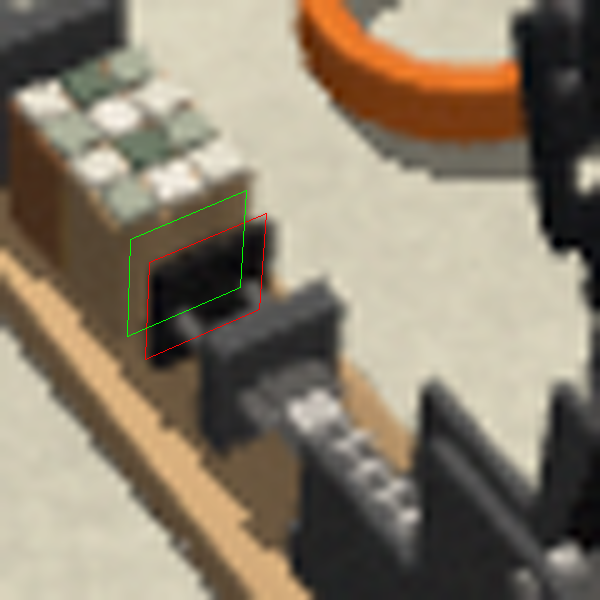

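>>> apply_moves(
  rows=[
    [0, 0, 0, 0, 0, 0],
    [0, 0, 0, 0, 0, 0],
    [0, 0, 0, 0, 0, 0],
    [0, 0, 0, 0, 0, 0],
    [0, 0, 0, 0, 0, 0],
  ],
  claw=1,
)

```text
clock: 18.82
tcp_pos: [0.607, -0.1477, 0.162]
orientation: [3.138, -0.134, -0.0]
contact_force: [0.8, -0.4, -0.1]
grip_width: 0.0855
gripper_force: 0.0
```

>>> apply_moves(
  rows=[
    [0, 0, 0, 0, 0, 0],
    [0, 0, 0, 0, 0, 0],
    [0, 0, 0, 0, 0, 0],
    [0, 0, 0, 0, 0, 0],
    [0, 0, 0, 0, 0, 0],
  ],
  claw=0,
)

```text
clock: 19.45
tcp_pos: [0.6079, -0.148, 0.1639]
orientation: [3.138, -0.134, 0.004]
contact_force: [-1.9, -0.5, 10.2]
grip_width: 0.0327
gripper_force: 30.8
```

>>> apply_moves(
  rows=[
    [0, 0, 0, 0, 0, 0],
    [0, 0, 0, 0, 0, 0],
  ],
)

```text
clock: 19.7
tcp_pos: [0.6079, -0.148, 0.1638]
orientation: [3.138, -0.134, 0.004]
contact_force: [-2.5, -1.1, 9.3]
grip_width: 0.0324
gripper_force: 30.8
```

```bash
python3 trk.py q3
```

```text
t 19.75 tcp [ 0.6079 -0.148   0.1638] w 0.0323 gf 30.8 F [-2.5 -1.3 10.1] j [ 0.4   0.49 -0.36  1.73  0.2   0.96 -1.69]
q3 [(np.float32(0.9187189), np.float64(25.5)), (np.float32(0.918754), np.float64(24.5)), (np.float32(0.9200578), np.float64(25.0))]
```

>>> apply_moves(
  rows=[
    [0, 0, 0, 0, 0, 0],
    [0, 0, 0, 0, 0, 0],
    [0, 0, 0, 0, 0, 0],
    [0, 0, 0, 0, 0, 0],
    [0, 0, 0, 0, 0, 0],
  ],
  claw=1,
)

```text
clock: 20.38
tcp_pos: [0.607, -0.1478, 0.162]
orientation: [3.138, -0.134, -0.0]
contact_force: [0.1, -0.8, -1.4]
grip_width: 0.0854
gripper_force: 0.0
```

>>> apply_moves(
  rows=[
    [0, 0, 0, 0, 0, 0],
    [0, 0, 0, 0, 0, 0],
    [0, 0, 0, 0, 0, 0],
    [0, 0, 0, 0, 0, 0],
    [0, 0, 0, 0, 0, 0],
  ],
  claw=0,
)

```text
clock: 21.0
tcp_pos: [0.6079, -0.1481, 0.1638]
orientation: [3.138, -0.134, 0.004]
contact_force: [-2.9, -0.7, 9.9]
grip_width: 0.0324
gripper_force: 31.0
```

>>> apply_moves(
  rows=[
    [0, 0, 0, 0, 0, 0],
    [0, 0, 0, 0, 0, 0],
  ],
)

```text
clock: 21.25
tcp_pos: [0.6079, -0.148, 0.1638]
orientation: [3.138, -0.134, 0.004]
contact_force: [-1.6, -0.4, 9.7]
grip_width: 0.0323
gripper_force: 31.0
```

```bash
cat > blk.py <<'E'
from fit import *
from ram import C
a=r.grab_frame("top");b=r.grab_frame("side");V=[]
c,s=np.cos(C[2]),np.sin(C[2])
for p in (a,b):
    m=mask_at(p,"block",proj(p,(.6272,.096,.07)))
    if m is None: print("none");continue
    q,f=fitblock([(p,m)],[.627,.095,1.49],.02);d=q[:2]-C[:2]
    print("yaw",round(q[2],3),round(f,3),"clamp xy mm",(1e3*(c*d[0]+s*d[1])).round(1),(1e3*(-s*d[0]+c*d[1])).round(1))
E
python3 trk.py q4; python3 blk.py
```

```text
t 21.3 tcp [ 0.6079 -0.1481  0.1638] w 0.0322 gf 31.0 F [-2.3 -1.4  9.7] j [ 0.4   0.49 -0.35  1.73  0.2   0.96 -1.69]
q4 [(np.float32(0.92307067), np.float64(35.0)), (np.float32(0.92407614), np.float64(36.0)), (np.float32(0.9244046), np.float64(35.5))]
yaw 1.547 0.161 clamp xy mm 99.0 -1.9
yaw 1.538 0.272 clamp xy mm 100.8 -1.3
```

```bash
python3 - <<'E'
from trk import *
b=r.grab_frame("side")
# block top patch (unoccluded) tracked along the clamp axis, reference o1
for f in ("q1","q2","q3","q4"): print(f,track(b,"pics/%ss.png"%f,"pics/o1s.png",(244,174,272,192)))
print("jaw steel", [ (f,track(b,"pics/%ss.png"%f,"pics/o1s.png",(265,200,283,216))[-1]) for f in ("q2","q3","q4")])
print("pad only",[ (f,track(b,"pics/%ss.png"%f,"pics/o1s.png",(260,194,271,208))[-1]) for f in ("q2","q3","q4")])
E
```

```text
q1 [(np.float32(0.9965878), np.float64(0.5)), (np.float32(0.99663776), np.float64(-0.5)), (np.float32(0.9997622), np.float64(0.0))]
q2 [(np.float32(0.9961858), np.float64(-0.5)), (np.float32(0.99637544), np.float64(0.5)), (np.float32(0.9994879), np.float64(0.0))]
q3 [(np.float32(0.99057114), np.float64(-0.5)), (np.float32(0.99083555), np.float64(0.5)), (np.float32(0.99369496), np.float64(0.0))]
q4 [(np.float32(0.95980126), np.float64(6.0)), (np.float32(0.9610628), np.float64(7.0)), (np.float32(0.9632869), np.float64(6.5))]
jaw steel [('q2', (np.float32(0.9623814), np.float64(10.5))), ('q3', (np.float32(0.96937543), np.float64(21.0))), ('q4', (np.float32(0.95326596), np.float64(31.0)))]
pad only [('q2', (np.float32(0.95201904), np.float64(10.0))), ('q3', (np.float32(0.7916816), np.float64(20.5))), ('q4', (np.float32(0.75502926), np.float64(31.0)))]
```

>>> apply_moves(
  rows=[
    [0, 0, 0, 0, 0, 0],
    [0, 0, 0, 0, 0, 0],
    [0, 0, 0, 0, 0, 0],
    [0, 0, 0, 0, 0, 0],
    [0, 0, 0, 0, 0, 0],
  ],
  claw=1,
)

```text
clock: 22.18
tcp_pos: [0.607, -0.1478, 0.162]
orientation: [3.138, -0.134, 0.0]
contact_force: [0.0, -0.1, 0.1]
grip_width: 0.0853
gripper_force: 0.0
```

>>> apply_moves(
  rows=[
    [0, 0, 0, 0, 0, 0],
    [0, 0, 0, 0, 0, 0],
    [0, 0, 0, 0, 0, 0],
    [0, 0, 0, 0, 0, 0],
    [0, 0, 0, 0, 0, 0],
  ],
  claw=0,
)

```text
clock: 22.8
tcp_pos: [0.6079, -0.148, 0.1639]
orientation: [3.138, -0.134, 0.004]
contact_force: [-1.9, -0.6, 10.1]
grip_width: 0.0329
gripper_force: 30.2
```

>>> apply_moves(
  rows=[
    [0, 0, 0, 0, 0, 0],
    [0, 0, 0, 0, 0, 0],
    [0, 0, 0, 0, 0, 0],
  ],
)

```text
clock: 23.18
tcp_pos: [0.6079, -0.148, 0.1639]
orientation: [3.138, -0.134, 0.004]
contact_force: [-2.5, -1.5, 9.5]
grip_width: 0.0325
gripper_force: 30.3
```

```bash
python3 trk.py q5; python3 - <<'E'
from trk import *
b=r.grab_frame("side")
print("block",track(b,"pics/q5s.png","pics/o1s.png",(244,174,272,192))[-1],"steel",track(b,"pics/q5s.png","pics/o1s.png",(265,200,283,216))[-1])
E
```

```text
t 23.23 tcp [ 0.6079 -0.148   0.1639] w 0.0322 gf 30.3 F [-2.4 -1.2 10.5] j [ 0.4   0.49 -0.36  1.73  0.2   0.96 -1.69]
q5 [(np.float32(0.90118575), np.float64(42.5)), (np.float32(0.903785), np.float64(41.5)), (np.float32(0.9040684), np.float64(42.0))]
block (np.float32(0.94507045), np.float64(10.0)) steel (np.float32(0.9060108), np.float64(40.5))
```

```bash
python3 blk.py; python3 -c "
from bench import r
print(r.hand_in())"
```

```text
yaw 1.548 0.173 clamp xy mm 102.6 -1.9
yaw 1.334 0.559 clamp xy mm 108.3 -1.5
the job is handed in; nothing more can be done
None
```

I handed in the job with the mosaic block standing on the bed and pressed against the stop, and the trigger held squeezed home after five full squeezes. By image tracking the jaw ended near 0.075 (expected about 0.0745), short of crushing. The final fits put the block about 2 mm off centre and could not confirm it is exactly square: the top view read about 3° off, and the jaw partly hid the block in the side view.

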